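# Pack the meter from the display stand into its case

## Task

Lift the meter by its carrying handle off the two-pronged display stand and lower it upright into the slot of the plywood case until you feel it standing on the case's floor, only then letting go: do not drop it or ram it down. Then swing the case's hinged keeper bar over the meter until it rests fully home in its catch. Leave the jar, the screwdriver and the red tool box where they are.

Things in the scene. Friction and masses are not known exactly. Their poses are not given: they have to be found in the camera images.
- meter: Loose grey meter, 0.3-0.6 kg: block 50 (x) x 110 (y) x 100 (z) mm, origin centre of underside, z up. On top a stiff black handle frame, 12 mm thick in x: uprights 12 mm square at y +-43 mm, top bar along y 98 long, 12 thick (x), 14 high (z), underside 48 mm above the block, its top 162 mm above the origin. It hangs by this bar, both prongs of the stand through the window under it.
- meter_handle (a point): Centre of the meter handle's top bar, 155 mm above the meter's underside; pinch the bar here from above (fingers closing along the meter's x, between the stand's prongs).
- stand: Fixed steel stand, origin under its base plate (200x150x12 mm). Post 30 mm wide at x +80..+96, crossbar up to z 231. Two round prongs 8 mm thick run to the stand's -x at y +-28 mm, axis z 225, ending at x -65 where the tips turn up to z 241. The meter must rise 16 mm or more to pass the tips; at 40 mm its block hits the prongs from below.
- prongs (a point): Midway between the two prong ends, on the level of the prong axes, 225 mm above the table: where the tips turn up. Its axes are those of the stand.
- case: Fixed open plywood case 74 (x) x 136 (y) x 120 mm high, walls 8 mm, slot 58 x 120 mm; origin centre of underside. A false floor lies in the slot, its level unknown, 8 to 30 mm above the table: feel for it. Hinge lugs of the keeper on the +y wall; on the -y wall the catch, an open-topped steel fork (x -28..-6, y -78..-68 mm, 146 mm high) into which the bar drops.
- slot (a point): Centre of the slot's mouth, level with the case's rim, 120 mm above the table; axes those of the case.
- keeper (a joint): Angle of the keeper bar, rad: 0 = closed, level across the slot in front of the meter's handle (bar axis x -17, z 140 mm in the case's frame), home in the catch; grows as it opens up and outward (to +y), 1.57 upright, 2.5 fully open. Stiff: stays where it is left; about 2 N at its end moves it.
- keeper_hinge (a point): The keeper's hinge axis (along the case's x), at x = -17, y = +76, z = 140 mm in the case's frame; axes those of the case. The keeper is a steel bar 176 mm long, 8 mm (x) by 12 mm, that runs to the case's -y when closed.
- keeper_tip (a point): Free end of the keeper bar, on the bar's axis, 176 mm from the hinge; open it stands up to 295 mm above the table; closed it overhangs the case's -y wall by 32 mm, a place to press on from above.
- jar: Bystander: glass jar with a screw cap, 70 mm across, 90 mm high, origin under its centre.
- screwdriver: Bystander: screwdriver 190 mm long, lying on the table along its x.
- red_case: Bystander: shut red steel tool box, 100 by 200 by 45 mm, origin under its centre.
Things that resemble listed ones, but are neither listed nor needed, are in the scene too. Several things have the shape of the stand; the one meant has the colours described above. Leave any blue look-alike of the case alone.

How it is judged:
On the way, in this order (a step that is already met when the one before it is completed fails the run):
1. the meter, held by the robot, is clear in front of the prong tips and off the stand (x of meter in the frame of prongs below -0.012 m and contact force between meter and stand below 0.05 N and contact force between the fingers and meter above 0.5 N), for 0.1 s.
2. the meter stands upright on the floor of the case's slot while the robot still holds it (x of meter in the frame of case between -0.012 and 0.012 m and y of meter in the frame of case between -0.012 and 0.012 m and z of meter in the frame of case below 0.036 m and angle between meter's own z axis and vertical below 0.12 rad and contact force between the fingers and meter above 0.5 N and contact force between meter and case above 1 N and linear speed of meter below 0.03 m/s), for 0.1 s.
At the end, for the whole second after the job is handed in: The meter is released and at rest, upright (within 0.12 rad) in the case's slot, its origin within 12 mm of the case's centre in the case's x and y and less than 36 mm above the case's underside, resting on the case, and the keeper reads less than 0.05 rad (fully down in its catch) (x of meter in the frame of case between -0.012 and 0.012 m and y of meter in the frame of case between -0.012 and 0.012 m and z of meter in the frame of case below 0.036 m and angle between meter's own z axis and vertical below 0.12 rad and value of joint keeper below 0.05 rad and linear speed of meter below 0.02 m/s and contact force between the fingers and meter below 0.05 N and contact force between meter and case above 0.8 N); the robot touches nothing.
It fails at once if the meter is dropped: it moves faster than 0.35 m/s while the fingers do not hold it (linear speed of meter above 0.35 m/s and contact force between the fingers and meter below 0.05 N).
It fails at once if the meter is rammed against the case or the stand (more than 45 N) (contact force between meter and case above 45 N or contact force between meter and stand above 45 N).
It fails at once if a bystander is moved by more than 30 mm or tipped (distance of any of jar, screwdriver, red_case from where it was at the start of the episode above 0.03 m or angle between jar's own z axis and vertical above 0.4 rad).
It also fails if it takes over 72 s, if anything falls off the work surface, if the arm or the gripper's body presses on something with over 40 N, if the wrist force passes 120 N, or if a joint passes its speed limit or range.

## Robot

A 6-joint arm with a two-finger parallel gripper is mounted at the origin on the work surface. World frame = base frame: x ahead of the robot, y to its left, z up, the work surface at z = 0. Lengths are in m, angles in rad, forces in N, time in s.
With the tool pointing down it reaches from about 0.425 to 0.925 m from the base axis. Payload 12.5 kg.
Tool frame: the origin (TCP) lies at the very end of the fingers, on their centre line; the grasp point (between the pads) lies 19 mm behind it; z points along the fingers, y is the direction in which the jaws open and shut (so a half turn about z gives the same grasp; the last joint's range is limited). The gripper opens to 85 mm and grips with 20 to 120 N. Pads are 22 mm wide; open, the fingers measure 114 mm over their backs; the gripper's body (76 mm by 85 mm) begins 54 mm behind the grasp point. The pads swing forward as they close: fully open they stand 13 mm farther back than shut.
Start: joints at [-1.287, 0.491, 1.559, -0, 1.092, -0.106], TCP at [0.238, -0.578, 0.231] pointing down, gripper open.
Joint ranges: [-3.1, 3.1], [-0.84, 2.19], [0.05, 2.79], [-1.13, 4.28], [0.06, 2.93], [-2.69, 2.69]. Speed limits (rad/s): [2.22, 2.22, 2.79, 3.14, 3.14, 3.14].

## Interface

Orientations are given as [roll, pitch, yaw] about the fixed x, y, z axes, in that order (R = Rz(yaw) Ry(pitch) Rx(roll)).
In Python, from plant import ctrl gives the robot as it stands.
- The arm moves only by the tool carry_out, never from a script. Its argument "deltas" is a list of rows, each a list of 7 numbers: the opening, from 0 (shut) to 1 (fully open), then the shift along the world's x, y, z in m, then the turn, a rotation vector about the world's x, y, z in degrees. In form: [[grip, dx, dy, dz, ax, ay, az], ...]. A call has 1 to 12 rows; each row shifts and turns the commanded pose from where the row before left it; what a row does not reach is not made up. A row lasts 1/12 s, in which the tool goes at most 41.7 mm and 7.16 degrees, less where a joint would pass 70% of its speed; a pose out of reach is approached as far as the arm can. A call with a gripper value outside its range is refused whole. The fingers move at their own pace and stop on an object; "force" is the grip in N (left out, the last holds). Time passes only in rows, so rows that do not move let the fingers close. It gives the time, the measured TCP pose, the force and the opening at its end, in the units of the state.
- ctrl.get_state(): the state, without advancing time (a new reading comes with each control period).
- ctrl.get_image(name): name is "side" or "top"; returns (picture, depth): 400x640x3 uint8, blue, green, red; 400x640 float32, m along the optical axis (not along the pixel's ray), 0 where there is no reading.
- ctrl.calibration(name): a dict with "fx", "fy", "cx", "cy" (pixels), "k1" (the pictures are not rectified: a ray, as slopes to the right and down, at radius r is drawn at 1 + k1 r^2 times it, then the intrinsics apply), "cam_to_world" (4x4, takes a point from camera to world coordinates). Camera axes: x right, y down, z forward; pixel columns grow to the right and rows downward; lengths in m; the calibration is good to about 2 mm. A picture is of the moment at which its call begins. calibration takes no time and is no camera call.
- ctrl.close_job(): hands the job in, once; it reports no verdict.
Trained networks look in the newest picture that a camera, given by its name, has taken for a name from the list of things; names that differ only in an ending like _2 or _b are one class to them, and where a whole thing is asked for, a point or a joint stands for the part that bears it (a point fixed in the world has none). Each returns a list of dicts, best first, with "p" (0 to 1); they miss things now and then, are a little off and sometimes report something else, mostly with a low value. They report only what shows in the picture. A call takes as long as a camera call. They do not tell look-alikes from the thing itself.
- ctrl.regions_of(camera, name): "region" (400x640 bool, what is visible of it) and "bbox" ([left, top, right, bottom] in pixels, round what is visible of it).
The state is a dict: "clock": time; "joint_pos": joint angles; "qvel": joint speeds; "joint_torque": joint torques, N m; "eef_pos": TCP position; "tool_rot": TCP orientation; "ft_force": force on the tool from outside, world axes, zero at the start; "wrist_torque": the same for the moment, N m; "gripper_width": finger opening in m.
Only numpy, scipy, OpenCV 4.12 (cv2) and the standard library are available. Lean on these libraries where they do the work, as an engineer would, in place of code of your own. Each camera call takes 0.05 s, during which the arm holds its last target. There are 200 camera calls.

## Working session

There is one attempt and no reset: what is moved stays moved. The work goes in short steps, Python scripts to look and compute and a tool call to move; the robot and the scene stay as the last step left them, time stands still between calls to the robot, and variables do not carry over. Pictures are saved under pics/ and viewed, about 8 in all and at most 12, crops included, and the job is handed in when it is done.

Besides the shell and the picture viewer there is one more tool, called after "Call:" by a JSON object that holds its "method" and its "body". carry_out: Moves the arm, as the interface text tells. Its arguments: {"type":"object","properties":{"deltas":{"type":"array"},"force":{"type":"number"}},"required":["deltas"]}

```bash
mkdir -p pics
cat > h.py <<'E'
import numpy as np, cv2
from plant import ctrl
def cloud(name, d):
    c=ctrl.calibration(name); v,u=np.mgrid[0:400,0:640]
    x=(u-c['cx'])/c['fx']; y=(v-c['cy'])/c['fy']; X,Y=x.copy(),y.copy()
    for _ in range(8):
        s=1+c['k1']*(X*X+Y*Y); X=x/s; Y=y/s
    P=np.stack([X*d,Y*d,d],-1); T=np.array(c['cam_to_world'])
    W=P@T[:3,:3].T+T[:3,3]; W[d<=0]=np.nan
    return W
def proj(name,p):
    c=ctrl.calibration(name); T=np.array(c['cam_to_world']); q=(np.array(p)-T[:3,3])@T[:3,:3]
    a=q[...,:2]/q[...,2:]; a=a*(1+c['k1']*(a**2).sum(-1,keepdims=True))
    return a*[c['fx'],c['fy']]+[c['cx'],c['cy']]
E
python3 - <<'E'
from h import *
for n in('side','top'):
    im,d=ctrl.get_image(n); cv2.imwrite(f'pics/{n}0.png',im); np.savez(f'{n}0.npz',im=im,d=d)
    c=ctrl.calibration(n); print(n,c['fx'],c['k1'],np.round(c['cam_to_world'],3).tolist(),(d>0).mean())
    W=cloud(n,d)
    for k in('meter','stand','case','keeper','jar','screwdriver','red_case'):
        for r in ctrl.regions_of(n,k):
            w=W[r['region']]; w=w[~np.isnan(w[:,0])]
            print(k,round(r['p'],2),r['bbox'],len(w),np.round(np.percentile(w,[2,50,98],axis=0),3).tolist() if len(w) else '', im[r['region']].mean(0).round())
print(ctrl.get_state())
E
```

```text
side 505.03325080050723 -0.07919573189824038 [[-0.751, -0.336, 0.569, -0.232], [-0.66, 0.384, -0.645, 0.849], [-0.002, -0.86, -0.51, 0.81], [0.0, 0.0, 0.0, 1.0]] 0.98657421875
meter 0.72 [215.8, 196.6, 267.9, 273.6] 2587 [[0.509, 0.183, 0.089], [0.528, 0.242, 0.16], [0.573, 0.284, 0.243]] [71. 71. 74.]
meter 0.31 [327.9, 145.4, 387.5, 230.3] 2456 [[0.5, -0.31, 0.004], [0.522, -0.202, 0.085], [0.58, -0.084, 0.265]] [ 75.  92. 107.]
stand 0.63 [284.6, 243.8, 387.4, 398.1] 6947 [[0.137, 0.175, 0.008], [0.245, 0.254, 0.013], [0.335, 0.35, 0.231]] [123. 125.  54.]
stand 0.56 [201.5, 188.6, 292.2, 318.0] 3263 [[0.453, 0.161, 0.006], [0.54, 0.236, 0.014], [0.65, 0.307, 0.232]] [66. 65. 66.]
case 0.97 [297.7, 145.7, 349.8, 204.3] 1722 [[0.674, -0.33, 0.005], [0.689, -0.222, 0.079], [0.756, -0.182, 0.147]] [97. 58. 40.]
case 0.86 [324.9, 146.9, 385.8, 226.1] 2442 [[0.5, -0.31, 0.004], [0.522, -0.202, 0.085], [0.579, -0.084, 0.265]] [ 74.  91. 107.]
keeper 0.68 [325.6, 145.0, 351.2, 188.3] 288 [[0.525, -0.425, 0.004], [0.533, -0.122, 0.202], [0.743, -0.069, 0.287]] [91. 85. 85.]
keeper 0.52 [3
[... 2374 characters left out ...]
108, 0.049]] [ 48.  52. 165.]
{'clock': 0.8, 'joint_pos': array([-1.28657962e+00,  4.90878069e-01,  1.55894140e+00, -2.11267594e-05,
        1.09166853e+00, -1.05578354e-01]), 'qvel': array([-0.00038001,  0.00015376, -0.00171213, -0.00164452, -0.00097128,
       -0.00057958]), 'joint_torque': array([-2.19232265e-05, -6.18213844e+01, -2.61842662e+01, -1.42113845e-04,
        2.83782538e-04,  1.14570702e-05]), 'eef_pos': array([ 0.23752914, -0.57810754,  0.23132629]), 'tool_rot': array([3.14149056e+00, 2.96733016e-05, 3.89804801e-01]), 'ft_force': array([-0.26381082,  0.16897418, -0.46623733]), 'wrist_torque': array([-0.05571415,  0.00446998,  0.02122046]), 'gripper_width': 0.0852370318990759}
```

Run:
```python
from h import *
t=np.load('top0.npz'); s=np.load('side0.npz')
im=cv2.resize(t['im'][80:280,180:480],None,fx=2.6,fy=2.6,interpolation=cv2.INTER_CUBIC); cv2.imwrite('pics/a.png',im)
im=cv2.resize(s['im'][130:400,180:420],None,fx=2.2,fy=2.2,interpolation=cv2.INTER_CUBIC); cv2.imwrite('pics/b.png',im)
# geometry from top cloud
W=cloud('top',t['d']).reshape(-1,3); W=W[~np.isnan(W[:,0])]
def rect(m,l):
    p=W[m][:,:2]*1000
    r=cv2.minAreaRect(p.astype(np.float32)); print(l,len(p),np.round(r[0],1),np.round(r[1],1),round(r[2],1),'meanz',W[m][:,2].mean().round(4), 'mean',p.mean(0).round(1))
x,y,z=W.T
R=lambda a,b,c,d,e,f:(x>a)&(x<b)&(y>c)&(y<d)&(z>e)&(z<f)
rect(R(.42,.68,.13,.33,.006,.018),'stand base')
rect(R(.42,.68,.13,.33,.236,.27),'handle bar/tips')
rect(R(.42,.68,.13,.33,.215,.25),'upper')
rect(R(.42,.68,.13,.33,.15,.20),'block top')
rect(R(.47,.62,-.33,-.14,.112,.126),'case rim')
rect(R(.47,.62,-.33,-.05,.13,.16),'catch etc')
rect(R(.47,.62,-.2,-.02,.16,.32),'keeper')
rect(R(.47,.62,-.25,-.02,.27,.32),'keeper tip')
rect(R(.5,.6,-.03,.06,.08,.1),'jar')
```

```text
stand base 2134 [546.6 224.2] [240.2 192.2] 2.4 meanz 0.0115 mean [547.2 215.6]
handle bar/tips 215 [512.7 231.8] [98.7 72. ] 77.6 meanz 0.2425 mean [535.7 226.4]
upper 748 [557.9 221.4] [ 99.5 165.1] 77.3 meanz 0.2322 mean [565.4 219.4]
block top 569 [570.1 218.4] [110.2 110.5] 78.1 meanz 0.1785 mean [541.4 217.6]
case rim 461 [ 540.  -242.3] [157.1  75. ] 85.4 meanz 0.1191 mean [ 538.  -247.2]
catch etc 56 [ 522.9 -237.2] [165.1  19.4] 85.6 meanz 0.1462 mean [ 524.7 -216.1]
keeper 132 [ 532.9 -113.3] [91.9  9.1] 85.2 meanz 0.2347 mean [ 532.1 -110.5]
keeper tip 36 [535.2 -79. ] [23.1  7.9] 85.7 meanz 0.2827 mean [535.  -78.3]
jar 363 [548.6   5.1] [59.3 59.6] 71.4 meanz 0.0895 mean [548.2   5.5]
```

View pics/a.png

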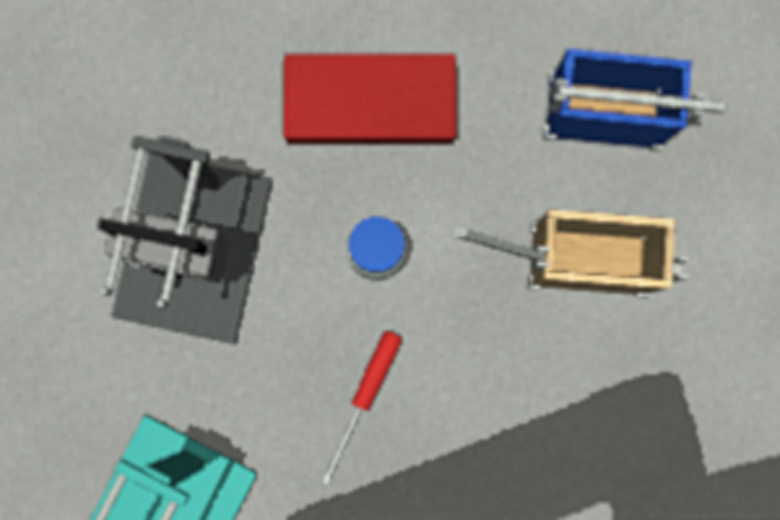

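View pics/b.png

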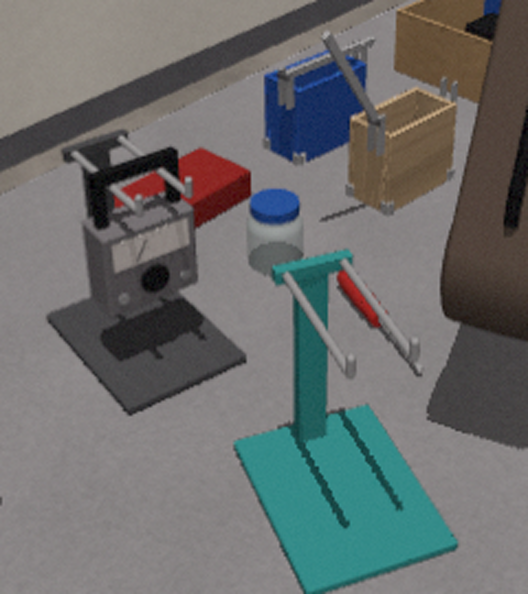

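Run:
```python
from h import *
def an(cam,cl):
    W=cl.reshape(-1,3); W=W[~np.isnan(W[:,0])]
    x,y,z=W.T
    B=(x>.5)&(x<.58)&(y>.15)&(y<.3)&(z>.238)&(z<.25)
    p=W[B][:,:2].astype(np.float32)
    for _ in range(3):
        vx,vy,cx,cy=cv2.fitLine(p,cv2.DIST_HUBER,0,.001,.001).ravel()
        n=(p-[cx,cy])@[-vy,vx]; p=p[abs(n)<.008]
    if vy<0: vx,vy=-vx,-vy
    a=(p-[cx,cy])@[vx,vy]; n=(p-[cx,cy])@[-vy,vx]
    m=(a.min()+a.max())/2
    print(cam,'bar',len(p),'yaw',np.degrees(np.arctan2(-vx,vy)).round(2),'c',(np.array([cx,cy])+m*np.array([vx,vy])).round(4),'len',np.ptp(a).round(4),'w',np.ptp(n).round(4),'z',np.median(W[B][:,2]).round(4))
    # case rim, fit by masks
    from scipy.optimize import minimize
    C=(x>.48)&(x<.6)&(y>-.33)&(y<-.15)&(z>.114)&(z<.126); q=W[C][:,:2]
    def loc(v): 
        c,s=np.cos(v[2]),np.sin(v[2]); d=q-v[:2]; return np.c_[d@[c,s],d@[-s,c]]
    def cost(v):
        l=np.abs(loc(v)); # signed distance to rim ring
        o=np.maximum(l[:,0]-.037,l[:,1]-.068); i=np.minimum.reduce([np.maximum(.029-l[:,0],.060-l[:,1])]); i=np.minimum(.029-l[:,0],.060-l[:,1])
        e=np.maximum(np.maximum(o,i),0); return np.minimum(e,.01).sum()+ .0
    best=min((minimize(cost,[.54+a,-.243+b,-.08],method='Nelder-Mead',options=dict(xatol=1e-5,fatol=1e-7,initial_simplex=np.array([.54+a,-.243+b,-.08])+np.vstack([np.zeros(3),np.diag([.005,.005,.03])]))) for a in(-.004,0,.004) for b in (-.004,0,.004)),key=lambda r:r.fun)
    v=best.x;l=loc(v); g=(np.abs(l[:,0])<.041)&(np.abs(l[:,1])<.072)
    print(cam,'case',len(q),v[:2].round(4),np.degrees(v[2]).round(2),best.fun.round(4),'ext',np.percentile(l[g],[1,99],axis=0).round(4).tolist(),'z',np.median(W[C][:,2]).round(4))
    K=(x>.48)&(x<.58)&(y>-.16)&(y<-.05)&(z>.17)&(z<.32); k=W[K]
    print('keeper mean',k.mean(0).round(4)); u=np.linalg.svd(k-k.mean(0))[2][0]; print('dir',u.round(3),'ext',k.min(0).round(3),k.max(0).round(3))
for n in('top','side'):
    t=np.load(n+'0.npz'); an(n,cloud(n,t['d']))
```

```text
top bar 192 yaw -12.44 c [0.5417 0.2254] len 0.0987 w 0.0122 z 0.2425
top case 441 [ 0.5397 -0.2432] -4.4 0.1084 ext [[-0.0371, -0.0689], [0.037, 0.0672]] z 0.1192
keeper mean [ 0.5323 -0.1076  0.2391]
dir [-0.047 -0.551 -0.833] ext [ 0.526 -0.152  0.17 ] [ 0.539 -0.068  0.292]
side bar 175 yaw -13.31 c [0.5395 0.2286] len 0.0987 w 0.013 z 0.2426
side case 328 [ 0.541  -0.2384] -4.71 0.3484 ext [[-0.038, -0.0695], [0.0387, 0.0702]] z 0.1192
keeper mean [ 0.5328 -0.1034  0.2337]
dir [-0.044 -0.538 -0.842] ext [ 0.525 -0.148  0.172] [ 0.544 -0.063  0.291]
```

Call:
{"method": "carry_out", "body": {"deltas": [[1,0.01,0,0.03,0,0,6],[1,0.02,0.01,0.03,0,0,6],[1,0.03,0.02,0.02,0,0,6],[1,0.03,0.02,0.02,0,0,6],[1,0.03,0.02,0.02,0,0,6],[1,0.02,0.03,0.02,0,0,6],[1,0.02,0.03,0,0,0,6],[1,0.02,0.03,0,0,0,6],[1,0.02,0.03,0,0,0,6],[1,0.02,0.03,0,0,0,1],[1,0.02,0.03,0,0,0,0],[1,0.02,0.03,0,0,0,0]]}}

```text
clock: 1.8
eef_pos: [0.4982, -0.2965, 0.3715]
tool_rot: [3.141, 0.0, 1.35]
ft_force: [0.8, -0.5, 0.4]
gripper_width: 0.0856
```

Call:
{"method": "carry_out", "body": {"deltas": [[1,0.003,0.04,0,0,0,0],[1,0.003,0.04,0,0,0,0],[1,0.003,0.04,0,0,0,0],[1,0.003,0.04,0,0,0,0],[1,0.003,0.04,0,0,0,0],[1,0.004,0.04,0,0,0,0],[1,0.004,0.04,0,0,0,0],[1,0.004,0.04,0,0,0,0],[1,0.004,0.04,0,0,0,0],[1,0.004,0.04,0,0,0,0],[1,0.004,0.04,0,0,0,0],[1,0.003,0.04,0,0,0,0]]}}

```text
clock: 2.8
eef_pos: [0.5393, 0.184, 0.3715]
tool_rot: [3.141, -0.0, 1.35]
ft_force: [0.8, -0.7, 0.4]
gripper_width: 0.0854
```

Call:
{"method": "carry_out", "body": {"deltas": [[1,0.001,0.035,0,0,0,0],[1,0,0.008,0,0,0,0],[1,0,0,-0.03,0,0,0],[1,0,0,-0.03,0,0,0],[1,0,0,-0.02,0,0,0],[1,0,0,0,0,0,0],[1,0,0,0,0,0,0]]}}

```text
clock: 3.38
eef_pos: [0.5405, 0.2246, 0.2913]
tool_rot: [-3.141, 0.001, 1.35]
ft_force: [0.3, -0.2, 0.5]
gripper_width: 0.0852
```

Call:
{"method": "carry_out", "body": {"deltas": [[1,0,0.002,-0.02,0,0,0],[1,0,0,-0.02,0,0,0],[1,0,0,-0.02,0,0,0],[1,0,0,-0.014,0,0,0],[1,0,0,0,0,0,0],[1,0,0,0,0,0,0]], "force": 50}}

```text
clock: 3.88
eef_pos: [0.5412, 0.2269, 0.2187]
tool_rot: [3.14, -0.001, 1.35]
ft_force: [0.8, 1.0, 1.2]
gripper_width: 0.085
```

Run:
```python
from h import *
a,_=ctrl.get_image('side'); b,_=ctrl.get_image('top')
a=cv2.resize(a[160:330,180:310],None,fx=3,fy=3,interpolation=cv2.INTER_CUBIC);b=cv2.resize(b[115:225,200:300],None,fx=3.6,fy=3.6,interpolation=cv2.INTER_CUBIC)
h=max(a.shape[0],b.shape[0]); c=np.zeros((h,a.shape[1]+b.shape[1],3),np.uint8); c[:a.shape[0],:a.shape[1]]=a; c[:b.shape[0],a.shape[1]:]=b
cv2.imwrite('pics/c.png',c)
```

```text
(no output)
```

View pics/c.png

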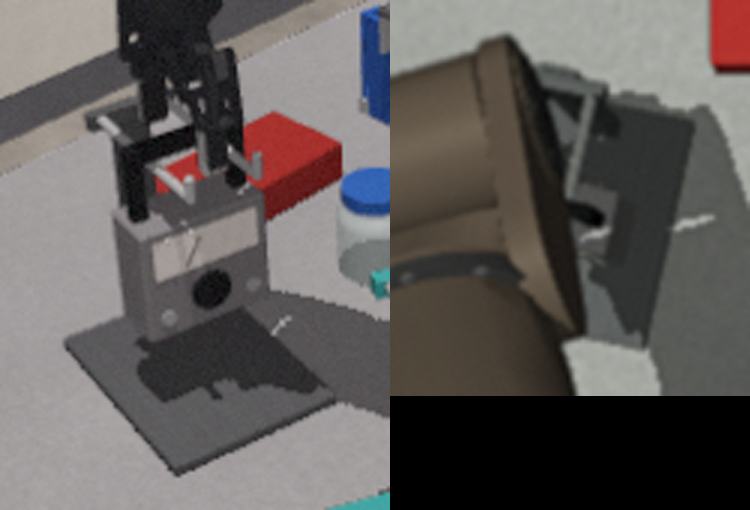

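The near finger (crop 212,130) hangs in front of the bar, between the prongs (tips at 187,190 and 256,165). I'll close now.

Call:
{"method": "carry_out", "body": {"deltas": [[0.6,0,0,0,0,0,0],[0.4,0,0,0,0,0,0],[0.2,0,0,0,0,0,0],[0,0,0,0,0,0,0],[0,0,0,0,0,0,0],[0,0,0,0,0,0,0],[0,0,0,0,0,0,0],[0,0,0,0,0,0,0],[0,0,0,0,0,0,0],[0,0,0,0,0,0,0]], "force": 50}}

```text
clock: 4.82
eef_pos: [0.5408, 0.2269, 0.2176]
tool_rot: [3.141, -0.0, 1.35]
ft_force: [1.7, -0.4, 4.2]
gripper_width: 0.0111
```

Call:
{"method": "carry_out", "body": {"deltas": [[0,0,0,0.004,0,0,0],[0,0,0,0.008,0,0,0],[0,0,0,0.008,0,0,0],[0,0,0,0.008,0,0,0],[0,0,0,0,0,0,0],[0,0,0,0,0,0,0],[0,0,0,0,0,0,0]]}}

```text
clock: 5.4
eef_pos: [0.5403, 0.2268, 0.2452]
tool_rot: [-3.141, 0.0, 1.35]
ft_force: [0.1, 0.2, -5.0]
gripper_width: 0.0113
```

Run:
```python
from h import *
a,_=ctrl.get_image('side'); b,_=ctrl.get_image('top')
a=cv2.resize(a[150:330,180:310],None,fx=3,fy=3,interpolation=cv2.INTER_CUBIC)
cv2.imwrite('pics/d.png',a); print(ctrl.get_state()['ft_force'],ctrl.get_state()['wrist_torque'])
```

```text
[ 0.22585579  0.9221676  -4.74179071] [0.01254504 0.02374475 0.01866435]
```

View pics/d.png

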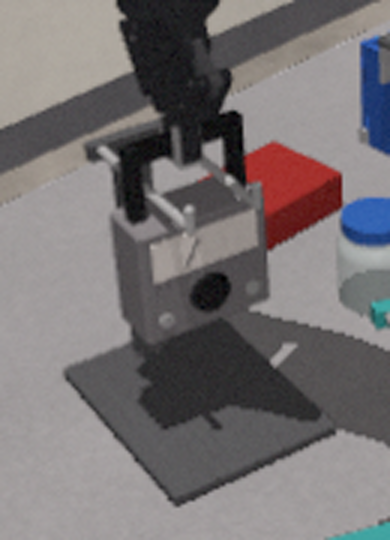

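Meter hangs level on the fingers (about 5 N), with the bar above the prongs. Next I pull it out along the stand's -x.

Call:
{"method": "carry_out", "body": {"deltas": [[0,-0.005,0.001,0,0,0,0],[0,-0.01,0.002,0,0,0,0],[0,-0.015,0.003,0,0,0,0],[0,-0.015,0.003,0,0,0,0],[0,-0.015,0.004,0,0,0,0],[0,-0.015,0.003,0,0,0,0],[0,-0.015,0.003,0,0,0,0],[0,-0.01,0.002,0,0,0,0],[0,-0.005,0.001,0,0,0,0],[0,0,0,0,0,0,0],[0,0,0,0,0,0,0],[0,0,0,0,0,0,0]]}}

```text
clock: 6.5
eef_pos: [0.4361, 0.2488, 0.2453]
tool_rot: [3.141, -0.0, 1.35]
ft_force: [-0.4, -0.1, -4.4]
gripper_width: 0.0112
```

Run:
```python
from h import *
a,d=ctrl.get_image('side'); 
a=cv2.resize(a[150:330,180:330],None,fx=3,fy=3,interpolation=cv2.INTER_CUBIC)
cv2.imwrite('pics/e.png',a); print(ctrl.get_state()['ft_force'],ctrl.get_state()['wrist_torque'])
```

```text
[ 0.66866414 -0.1436754  -4.64224316] [-0.03529924 -0.00887372 -0.00681774]
```

View pics/e.png

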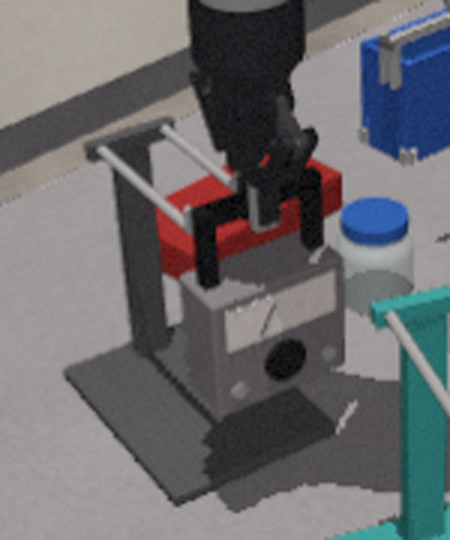

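Call:
{"method": "carry_out", "body": {"deltas": [[0,0,0,0.01,0,0,0],[0,0,0,0.02,0,0,0],[0,0,0,0.03,0,0,0],[0,0,0,0.03,0,0,0],[0,0,0,0.03,0,0,0],[0,0,0,0.03,0,0,0],[0,0,0,0.03,0,0,0],[0,0,0,0.02,0,0,0],[0,0,0,0.01,0,0,0],[0,0.005,-0.01,0,0,0,0],[0,0.007,-0.02,0,0,0,0],[0,0.007,-0.03,0,0,0,0]]}}

```text
clock: 7.55
eef_pos: [0.4546, 0.1888, 0.454]
tool_rot: [-3.14, 0.001, 1.352]
ft_force: [0.2, -1.5, -4.5]
gripper_width: 0.0113
```

Call:
{"method": "carry_out", "body": {"deltas": [[0,0.008,-0.035,0,0,0,0],[0,0.008,-0.035,0,0,0,0],[0,0.008,-0.035,0,0,0,1],[0,0.008,-0.04,0,0,0,1],[0,0.008,-0.04,0,0,0,1],[0,0.008,-0.04,0,0,0,1],[0,0.008,-0.04,0,0,0,1],[0,0.008,-0.04,0,0,0,1],[0,0.008,-0.04,0,0,0,1],[0,0.007,-0.035,0,0,0,1],[0,0.006,-0.03,0,0,0,0],[0,0.004,-0.02,0,0,0,0]]}}

```text
clock: 8.55
eef_pos: [0.5432, -0.245, 0.453]
tool_rot: [-3.139, -0.001, 1.487]
ft_force: [0.6, 1.6, -3.3]
gripper_width: 0.0114
```

Call:
{"method": "carry_out", "body": {"deltas": [[0,0,0,-0.01,0,0,0],[0,0,0,-0.03,0,0,0],[0,-0.002,0.002,-0.03,0,0,0],[0,0,0,-0.03,0,0,0],[0,0,0,-0.03,0,0,0],[0,0,0,-0.02,0,0,0],[0,0,0,-0.01,0,0,0],[0,0,0,0,0,0,0],[0,0,0,0,0,0,0],[0,0,0,0,0,0,0]]}}

```text
clock: 9.38
eef_pos: [0.5419, -0.2395, 0.2966]
tool_rot: [3.14, 0.001, 1.489]
ft_force: [-0.3, 0.2, -4.5]
gripper_width: 0.011
```

Run:
```python
from h import *
s=ctrl.get_state(); print(s['eef_pos'],s['tool_rot'],s['ft_force'],s['wrist_torque'])
ims=[]
for n in('side','top'):
    im,d=ctrl.get_image(n); np.savez(f'{n}1.npz',im=im,d=d)
    e=s['eef_pos']; ya=s['tool_rot'][2]-np.pi/2
    # overlay predicted meter block with TCP as centre, bottom at z-0.136
    R=np.array([[np.cos(ya),-np.sin(ya)],[np.sin(ya),np.cos(ya)]])
    for z in(e[2]-.136,e[2]-.036):
        c=np.array([[*(e[:2]+R@[a,b]),z] for a,b in((.025,.055),(-.025,.055),(-.025,-.055),(.025,-.055))])
        cv2.polylines(im,[np.round(proj(n,c)*16).astype(int)],True,(0,0,255),1,cv2.LINE_AA,4)
    ya=-.079;R=np.array([[np.cos(ya),-np.sin(ya)],[np.sin(ya),np.cos(ya)]])
    c=np.array([[*(np.array([.540,-.2415])+R@[a,b]),.12] for a,b in((.037,.068),(-.037,.068),(-.037,-.068),(.037,-.068))])
    cv2.polylines(im,[np.round(proj(n,c)*16).astype(int)],True,(0,255,0),1,cv2.LINE_AA,4)
    u,v=proj(n,np.array([.54,-.24,.2])).astype(int)
    ims.append(cv2.resize(im[max(v-70,0):v+70,u-65:u+65],(520,560),interpolation=cv2.INTER_CUBIC)[:, :400 if 0 else 520])
cv2.imwrite('pics/f.png',cv2.resize(np.hstack(ims),(800,430)))
```

```text
[ 0.54188887 -0.23945356  0.29657983] [3.13981390e+00 8.75859149e-04 1.48936463e+00] [-0.26488922  0.1945166  -4.45864867] [ 0.00682405 -0.01928656 -0.04895428]
```

View pics/f.png

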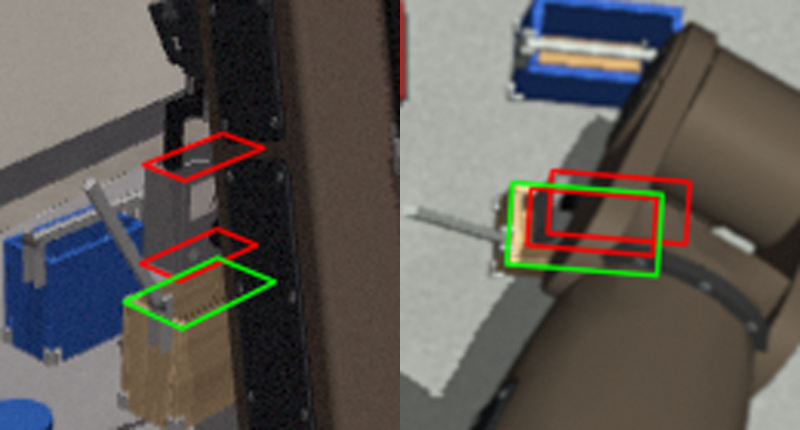

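Run:
```python
from h import *
ya=-.0805; c,s=np.cos(ya),np.sin(ya)
for n,k in(('side',0),('side',1),('top',0),('top',1)):
    W=cloud(n,np.load(f'{n}{k}.npz')['d']).reshape(-1,3); W=W[~np.isnan(W[:,0])]
    d=W[:,:2]-[.540,-.2415]; l=np.c_[d@[c,s],d@[-s,c],W[:,2]]
    for nm,z0,z1,yf,hx in(('case',.02,.105,.068,.037),('meter',.175,.255,.055,.025)):
        if nm=='meter' and k==0: continue
        q=l[(l[:,2]>z0)&(l[:,2]<z1)&(abs(l[:,0])<.06)&(abs(l[:,1]-yf)<.02)]
        if len(q)<30: print(n,k,nm,len(q)); continue
        f=q[abs(q[:,1]-np.median(q[:,1]))<.006]; p=np.polyfit(f[:,0],f[:,1],1)
        print(n,k,nm,len(f),'yface-exp',(np.median(f[:,1])-yf).round(4),'slope',p[0].round(3),'x ext',np.percentile(f[:,0],[1,3,97,99]).round(4))
    # -x faces / +x faces visibility
    for nm,z0,z1,hx in(('case',.02,.105,.037),('meter',.175,.255,.025)):
        for sg in(-1,1):
            q=l[(l[:,2]>z0)&(l[:,2]<z1)&(abs(l[:,0]-sg*hx)<.012)&(abs(l[:,1])<.045)]
            if len(q)>30: print('   ',n,k,nm,'xface',sg,len(q),(np.median(q[:,0])-sg*hx).round(4))
```

```text
side 0 case 462 yface-exp -0.0004 slope 0.01 x ext [-0.0371 -0.0354  0.0364  0.0387]
    side 0 case xface -1 467 0.0024
    side 0 case xface 1 98 -0.0053
side 1 case 464 yface-exp -0.0003 slope 0.01 x ext [-0.0372 -0.0362  0.0366  0.0385]
side 1 meter 361 yface-exp 0.0008 slope 0.033 x ext [-0.0242 -0.0222  0.0247  0.0264]
    side 1 case xface -1 286 0.0023
    side 1 case xface 1 98 -0.0052
    side 1 meter xface -1 221 0.0032
top 0 case 73 yface-exp -0.0025 slope 0.016 x ext [-0.0376 -0.0373  0.036   0.0362]
    top 0 case xface -1 79 -0.0001
    top 0 case xface 1 125 -0.0079
top 1 case 75 yface-exp -0.0025 slope 0.013 x ext [-0.0383 -0.0375  0.0358  0.0364]
top 1 meter 104 yface-exp -0.001 slope 0.032 x ext [-0.0236 -0.0233  0.0232  0.024 ]
```

Call:
{"method": "carry_out", "body": {"deltas": [[0,-0.001,-0.001,0,0,0,-1],[0,0,0,-0.01,0,0,0],[0,0,0,-0.015,0,0,0],[0,0,0,-0.01,0,0,0],[0,0,0,-0.005,0,0,0],[0,0,0,-0.005,0,0,0],[0,0,0,-0.005,0,0,0],[0,0,0,0,0,0,0]]}}

```text
clock: 10.15
eef_pos: [0.5404, -0.2401, 0.2445]
tool_rot: [-3.141, -0.0, 1.472]
ft_force: [-0.0, -0.4, -4.6]
gripper_width: 0.0113
```

Call:
{"method": "carry_out", "body": {"deltas": [[0,0,0,-0.005,0,0,0],[0,0,0,-0.008,0,0,0],[0,0,0,-0.008,0,0,0],[0,0,0,-0.006,0,0,0],[0,0,0,0,0,0,0]]}}

```text
clock: 10.57
eef_pos: [0.54, -0.2399, 0.2166]
tool_rot: [-3.139, -0.001, 1.472]
ft_force: [-0.3, 0.9, -4.0]
gripper_width: 0.011
```

Call:
{"method": "carry_out", "body": {"deltas": [[0,0,0,-0.008,0,0,0],[0,0,0,-0.008,0,0,0],[0,0,0,-0.008,0,0,0],[0,0,0,-0.006,0,0,0],[0,0,0,-0.003,0,0,0],[0,0,0,-0.002,0,0,0],[0,0,0,0,0,0,0]]}}

```text
clock: 11.15
eef_pos: [0.5405, -0.2401, 0.1829]
tool_rot: [-3.141, -0.0, 1.472]
ft_force: [0.8, -1.0, -4.0]
gripper_width: 0.0112
```

Call:
{"method": "carry_out", "body": {"deltas": [[0,0,0,-0.004,0,0,0],[0,0,0,-0.004,0,0,0],[0,0,0,-0.003,0,0,0],[0,0,0,-0.001,0,0,0],[0,0,0,-0.001,0,0,0],[0,0,0,0,0,0,0]]}}

```text
clock: 11.65
eef_pos: [0.5405, -0.2401, 0.1701]
tool_rot: [-3.141, -0.0, 1.472]
ft_force: [0.2, 0.7, -5.3]
gripper_width: 0.0107
```

Call:
{"method": "carry_out", "body": {"deltas": [[0,0,0,-0.001,0,0,0],[0,0,0,-0.001,0,0,0],[0,0,0,-0.001,0,0,0]]}}

```text
clock: 11.9
eef_pos: [0.5406, -0.2402, 0.1673]
tool_rot: [3.141, 0.0, 1.472]
ft_force: [0.0, -0.2, -4.6]
gripper_width: 0.0113
```

Call:
{"method": "carry_out", "body": {"deltas": [[0,0,0,-0.001,0,0,0],[0,0,0,-0.001,0,0,0]]}}

```text
clock: 12.07
eef_pos: [0.5405, -0.2401, 0.1652]
tool_rot: [3.141, 0.0, 1.472]
ft_force: [-0.8, 0.4, -5.0]
gripper_width: 0.0111
```

Call:
{"method": "carry_out", "body": {"deltas": [[0,0,0,-0.001,0,0,0],[0,0,0,-0.001,0,0,0]]}}

```text
clock: 12.23
eef_pos: [0.5405, -0.2401, 0.1632]
tool_rot: [3.142, 0.0, 1.472]
ft_force: [-0.4, 0.5, -4.3]
gripper_width: 0.011
```

Call:
{"method": "carry_out", "body": {"deltas": [[0,0,0,-0.001,0,0,0],[0,0,0,-0.001,0,0,0]]}}

```text
clock: 12.4
eef_pos: [0.5405, -0.2401, 0.1612]
tool_rot: [3.142, -0.0, 1.472]
ft_force: [-0.5, 0.9, -4.5]
gripper_width: 0.0112
```

Call:
{"method": "carry_out", "body": {"deltas": [[0,0,0,-0.001,0,0,0],[0,0,0,-0.001,0,0,0]]}}

```text
clock: 12.57
eef_pos: [0.5405, -0.2401, 0.1592]
tool_rot: [3.141, 0.0, 1.472]
ft_force: [0.2, -0.2, -4.2]
gripper_width: 0.0116
```

Call:
{"method": "carry_out", "body": {"deltas": [[0,0,0,-0.001,0,0,0],[0,0,0,-0.001,0,0,0]]}}

```text
clock: 12.73
eef_pos: [0.5405, -0.2401, 0.1572]
tool_rot: [3.142, 0.0, 1.472]
ft_force: [0.1, 0.5, -5.5]
gripper_width: 0.0111
```

Call:
{"method": "carry_out", "body": {"deltas": [[0,0,0,-0.001,0,0,0],[0,0,0,-0.001,0,0,0]]}}

```text
clock: 12.9
eef_pos: [0.5405, -0.2401, 0.1552]
tool_rot: [3.142, -0.0, 1.472]
ft_force: [0.5, -0.1, -5.6]
gripper_width: 0.011
```

Call:
{"method": "carry_out", "body": {"deltas": [[0,0,0,-0.001,0,0,0],[0,0,0,-0.001,0,0,0]]}}

```text
clock: 13.07
eef_pos: [0.5406, -0.2401, 0.1532]
tool_rot: [3.141, 0.0, 1.472]
ft_force: [0.4, -0.1, -4.6]
gripper_width: 0.0108
```

Call:
{"method": "carry_out", "body": {"deltas": [[0,0,0,-0.001,0,0,0],[0,0,0,-0.001,0,0,0]]}}

```text
clock: 13.23
eef_pos: [0.5413, -0.2409, 0.1524]
tool_rot: [3.139, 0.002, 1.472]
ft_force: [-0.2, -3.9, 11.7]
gripper_width: 0.0111
```

Call:
{"method": "carry_out", "body": {"deltas": [[0,0,0,-0.001,0,0,0]]}}

```text
clock: 13.32
eef_pos: [0.5417, -0.2413, 0.1522]
tool_rot: [3.137, 0.003, 1.472]
ft_force: [-1.8, -5.1, 19.8]
gripper_width: 0.0111
```

Call:
{"method": "carry_out", "body": {"deltas": [[0,0,0,-0.001,0,0,0]]}}

```text
clock: 13.4
eef_pos: [0.5419, -0.2416, 0.152]
tool_rot: [3.136, 0.003, 1.472]
ft_force: [-3.6, -4.2, 28.2]
gripper_width: 0.0112
```

Call:
{"method": "carry_out", "body": {"deltas": [[0,0,0,0.001,0,0,0],[0,0,0,0.001,0,0,0],[0,0,0,0,0,0,0],[0,0,0,0,0,0,0],[0,0,0,0,0,0,0]]}}

```text
clock: 13.82
eef_pos: [0.5414, -0.2409, 0.1524]
tool_rot: [3.139, 0.002, 1.472]
ft_force: [1.4, -3.1, 8.0]
gripper_width: 0.0112
```

Call:
{"method": "carry_out", "body": {"deltas": [[0,0,0,0.001,0,0,0],[0.3,0,0,0,0,0,0],[0.6,0,0,0,0,0,0],[0.7,0,0,0,0,0,0],[0.7,0,0,0,0,0,0],[0.7,0,0,0,0,0,0],[0.7,0,0,0,0,0,0],[0.7,0,0,0,0,0,0]]}}

```text
clock: 14.48
eef_pos: [0.5405, -0.2401, 0.1523]
tool_rot: [-3.142, -0.0, 1.472]
ft_force: [-0.2, -0.1, -0.1]
gripper_width: 0.0601
```

Call:
{"method": "carry_out", "body": {"deltas": [[0.7,0,0,0.005,0,0,0],[0.7,0,0,0.01,0,0,0],[0.7,0,0,0.02,0,0,0],[0.7,0,0,0.035,0,0,0],[0.7,0,0,0.04,0,0,0],[0,0,0,0.04,0,0,0],[0,0,0,0.04,0,0,0],[0,0,0,0.04,0,0,0],[0,0,0,0.018,0,0,0],[0,0,0.02,0,0,0,0],[0,0,0.04,0,0,0,0],[0,0,0.04,0,0,0,0]]}}

```text
clock: 15.48
eef_pos: [0.54, -0.1397, 0.4014]
tool_rot: [3.14, 0.0, 1.47]
ft_force: [0.4, 0.7, -0.0]
gripper_width: 0.0002
```

Call:
{"method": "carry_out", "body": {"deltas": [[0,0,0.04,0,0,0,0],[0,0,0.04,0,0,0,1],[0,-0.001,0.03,0,0,0,0],[0,0,0,0,0,0,0],[0,0,0,-0.03,0,0,0],[0,0,0,-0.03,0,0,0],[0,0,0,-0.03,0,0,0],[0,0,0,-0.03,0,0,0],[0,0,0,-0.025,0,0,0],[0,0,0,0,0,0,0],[0,0,0,0,0,0,0]]}}

```text
clock: 16.4
eef_pos: [0.5395, -0.0304, 0.2558]
tool_rot: [-3.141, -0.0, 1.489]
ft_force: [0.5, -0.4, 1.0]
gripper_width: -0.0002
```

Run:
```python
from h import *
s=ctrl.get_state(); print(s['eef_pos'],s['ft_force'])
im,d=ctrl.get_image('side'); u,v=proj('side',np.array([.54,-.15,.2])).astype(int)
cv2.imwrite('pics/g.png',cv2.resize(im[max(v-90,0):v+80,u-100:u+80],None,fx=3.3,fy=3.3,interpolation=cv2.INTER_CUBIC))
```

```text
[ 0.53954114 -0.03040811  0.25582724] [ 0.49555576 -0.36811366  1.04497203]
```

View pics/g.png

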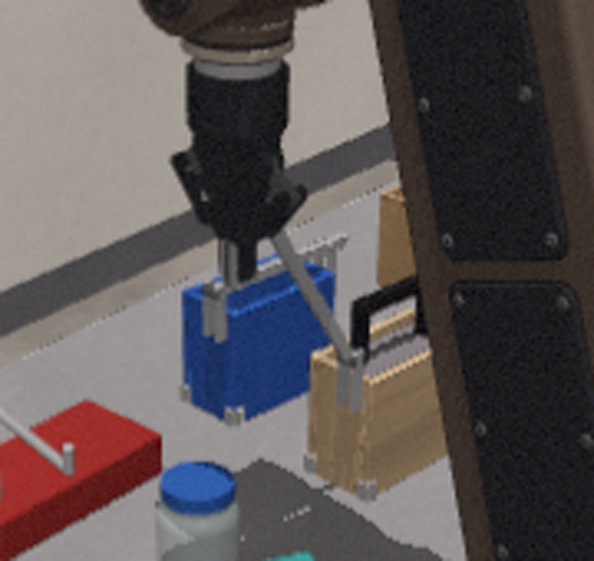

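The meter stands upright in the slot, handle at crop (390,310). The closed finger (243,270) is outside the open bar, whose end is at about (275,240). I'll sweep the keeper over next.

Run:
```python
import numpy as np
ya=-.075;c,s=np.cos(ya),np.sin(ya); prev=np.array([.5395,-.0304,.2558])
for th in [2.15,1.95,1.75,1.57,1.4,1.2,1.0,.8,.6,.45,.3,.2,.1,.03]:
    r=np.interp(th,[.0,.3,1.57],[.179,.168,.15])
    if th>=1.57: y=.076-.176*np.cos(th)+.006*np.sin(th)+.011; z=.14+.176*np.sin(th)-.028
    else: y=.076-r*np.cos(th)+.006*np.sin(th)+.011; z=.14+r*np.sin(th)+.006*np.cos(th)
    p=np.array([.540+c*-.017-s*y,-.2415+s*-.017+c*y,z]); print(th,p.round(3),((p-prev)*1000).round(0)); prev=p
```

```text
2.15 [ 0.537 -0.052  0.259] [ -2. -22.   3.]
1.95 [ 0.535 -0.083  0.275] [ -2. -31.  16.]
1.75 [ 0.532 -0.116  0.285] [ -3. -33.  10.]
1.57 [ 0.53  -0.148  0.288] [ -2. -31.   3.]
1.4 [ 0.528 -0.173  0.291] [ -2. -26.   3.]
1.2 [ 0.526 -0.204  0.287] [ -2. -31.  -4.]
1.0 [ 0.524 -0.234  0.276] [ -2. -30. -11.]
0.8 [ 0.521 -0.261  0.26 ] [ -2. -27. -17.]
0.6 [ 0.52  -0.285  0.237] [ -2. -24. -22.]
0.45 [ 0.519 -0.3    0.218] [ -1. -15. -20.]
0.3 [ 0.518 -0.312  0.195] [ -1. -12. -22.]
0.2 [ 0.517 -0.32   0.18 ] [ -1.  -8. -15.]
0.1 [ 0.517 -0.327  0.163] [ -1.  -7. -17.]
0.03 [ 0.516 -0.331  0.151] [ -0.  -4. -12.]
```

Each step is split over two rows so I move gently.

Call:
{"method": "carry_out", "body": {"deltas": [[0,-0.001,-0.011,0.002,0,0,0],[0,-0.001,-0.011,0.001,0,0,0],[0,-0.001,-0.015,0.008,0,0,0],[0,-0.001,-0.016,0.008,0,0,0],[0,-0.001,-0.016,0.005,0,0,0],[0,-0.002,-0.017,0.005,0,0,0],[0,-0.001,-0.015,0.002,0,0,0],[0,-0.001,-0.016,0.001,0,0,0]]}}

```text
clock: 17.12
eef_pos: [0.5304, -0.1489, 0.2894]
tool_rot: [3.139, 0.001, 1.489]
ft_force: [-0.8, 1.6, -0.1]
gripper_width: 0.0
```

Call:
{"method": "carry_out", "body": {"deltas": [[0,-0.001,-0.013,0.002,0,0,0],[0,-0.001,-0.013,0.001,0,0,0],[0,-0.001,-0.015,-0.002,0,0,0],[0,-0.001,-0.016,-0.002,0,0,0],[0,-0.001,-0.015,-0.005,0,0,0],[0,-0.001,-0.015,-0.006,0,0,0],[0,-0.001,-0.013,-0.008,0,0,0],[0,-0.001,-0.014,-0.009,0,0,0]]}}

```text
clock: 17.78
eef_pos: [0.5224, -0.2624, 0.2577]
tool_rot: [3.141, 0.0, 1.489]
ft_force: [0.1, 1.3, -0.8]
gripper_width: -0.0002
```

Run:
```python
from h import *
s=ctrl.get_state(); print(s['eef_pos'],s['ft_force'])
im,d=ctrl.get_image('side'); u,v=proj('side',np.array([.54,-.15,.2])).astype(int)
cv2.imwrite('pics/i.png',cv2.resize(im[max(v-90,0):v+80,u-60:u+100],None,fx=3,fy=3,interpolation=cv2.INTER_CUBIC))
```

```text
[ 0.52236625 -0.26237752  0.25767824] [ 0.08925167  1.33699252 -0.8207087 ]
```

View pics/i.png

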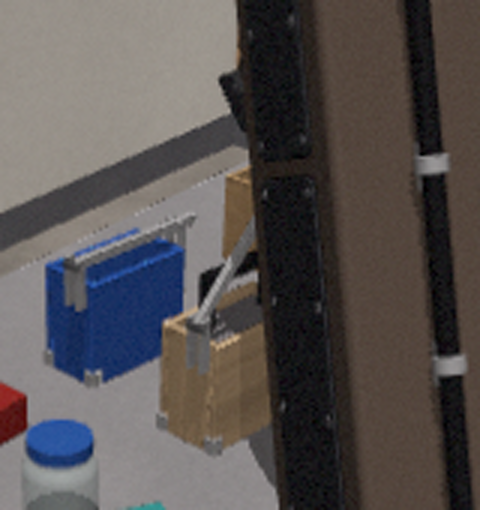

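The bar has swung over: hinge at (195,325), now leaning inward past (250,235). I'll continue down.

Call:
{"method": "carry_out", "body": {"deltas": [[0,-0.001,-0.012,-0.01,0,0,0],[0,-0.001,-0.011,-0.011,0,0,0],[0,-0.001,-0.008,-0.01,0,0,0],[0,0,-0.007,-0.01,0,0,0],[0,-0.001,-0.006,-0.011,0,0,0],[0,0,-0.006,-0.011,0,0,0],[0,-0.001,-0.008,-0.008,0,0,0],[0,0,-0.004,-0.008,0,0,0]]}}

```text
clock: 18.5
eef_pos: [0.5174, -0.324, 0.1783]
tool_rot: [-3.141, 0.0, 1.489]
ft_force: [1.2, 0.2, 1.2]
gripper_width: -0.0001
```

Call:
{"method": "carry_out", "body": {"deltas": [[0,0,-0.004,-0.008,0,0,0],[0,0,-0.003,-0.008,0,0,0],[0,0,-0.002,-0.006,0,0,0],[0,0,-0.002,-0.004,0,0,0],[0,0,0,-0.002,0,0,0]]}}

```text
clock: 18.92
eef_pos: [0.5175, -0.3344, 0.1508]
tool_rot: [-3.141, 0.0, 1.489]
ft_force: [-0.3, 0.0, 0.2]
gripper_width: 0.0002
```

Call:
{"method": "carry_out", "body": {"deltas": [[0,0,0,-0.002,0,0,0],[0,0,0,-0.001,0,0,0]]}}

```text
clock: 19.08
eef_pos: [0.5177, -0.3342, 0.1484]
tool_rot: [3.141, 0.0, 1.49]
ft_force: [-0.4, -0.5, -0.1]
gripper_width: -0.0001
```

Call:
{"method": "carry_out", "body": {"deltas": [[0,0,0,-0.001,0,0,0],[0,0,0,-0.001,0,0,0]]}}

```text
clock: 19.25
eef_pos: [0.5177, -0.3342, 0.1466]
tool_rot: [3.141, 0.0, 1.49]
ft_force: [0.3, 0.5, 0.8]
gripper_width: 0.0002
```

Call:
{"method": "carry_out", "body": {"deltas": [[0,0,0,-0.001,0,0,0],[0,0,0,-0.001,0,0,0],[0,0,0,0,0,0,0]]}}

```text
clock: 19.5
eef_pos: [0.5178, -0.3342, 0.1458]
tool_rot: [3.14, 0.001, 1.489]
ft_force: [-3.5, 1.6, 11.1]
gripper_width: 0.0002
```

Run:
```python
from h import *
s=ctrl.get_state(); print(s['eef_pos'],s['ft_force'])
W=cloud('side',ctrl.get_image('side')[1]).reshape(-1,3); W=W[~np.isnan(W[:,0])]
k=W[(W[:,0]>.505)&(W[:,0]<.545)&(W[:,1]>-.36)&(W[:,1]<-.15)&(W[:,2]>.13)&(W[:,2]<.25)]
for a in np.arange(-.36,-.15,.015):
    q=k[(k[:,1]>=a)&(k[:,1]<a+.015)]; print(a.round(3),len(q),q[:,2].max().round(3) if len(q) else '',q[:,0].min().round(3) if len(q) else '')
```

```text
[ 0.51776833 -0.33419051  0.14575113] [-3.54255856  1.60054537 11.14962547]
-0.36 0  
-0.345 0  
-0.33 0  
-0.315 0  
-0.3 0  
-0.285 0  
-0.27 6 0.18 0.536
-0.255 34 0.18 0.52
-0.24 43 0.18 0.519
-0.225 32 0.18 0.521
-0.21 52 0.181 0.521
-0.195 42 0.18 0.522
-0.18 20 0.148 0.519
-0.165 38 0.151 0.516
```

Call:
{"method": "carry_out", "body": {"deltas": [[0,0,0,-0.001,0,0,0],[0,0,0,0,0,0,0],[0,0,0,0.005,0,0,0],[0,0,0,0.03,0,0,0],[0,0,0,0.04,0,0,0],[0,0,0,0.04,0,0,0],[0,-0.01,-0.03,0.04,0,0,0],[0,-0.03,-0.03,0.02,0,0,0],[0,-0.03,-0.03,0,0,0,0],[0,-0.03,-0.03,0,0,0,0],[0,-0.03,-0.03,0,0,0,0],[0,-0.03,-0.03,0,0,0,0]]}}

```text
clock: 20.55
eef_pos: [0.3633, -0.504, 0.309]
tool_rot: [3.141, 0.0, 1.49]
ft_force: [1.1, -0.5, -0.5]
gripper_width: -0.0001
```

Call:
{"method": "carry_out", "body": {"deltas": [[0,-0.03,-0.03,0,0,0,0],[0,-0.02,-0.03,0,0,0,0],[0,-0.02,-0.03,0,0,0,0],[0,0,0,0,0,0,0],[0,0,0,0,0,0,0]]}}

```text
clock: 20.97
eef_pos: [0.2941, -0.5936, 0.308]
tool_rot: [-3.141, -0.001, 1.487]
ft_force: [-0.1, 1.0, -0.6]
gripper_width: -0.0002
```

Run:
```python
from h import *
s=ctrl.get_state(); print(s['eef_pos'],s['ft_force'])
im=[]
for n in('side','top'):
    a,d=ctrl.get_image(n); u,v=proj(n,np.array([.54,-.22,.12])).astype(int)
    im.append(cv2.resize(a[v-45:v+45,u-45:u+45],(400,400),interpolation=cv2.INTER_CUBIC))
    W=cloud(n,d).reshape(-1,3); W=W[~np.isnan(W[:,0])]
    ya=-.075;c,t=np.cos(ya),np.sin(ya);e=W[:,:2]-[.540,-.2415]; l=np.c_[e@[c,t],e@[-t,c],W[:,2]]
    k=l[(abs(l[:,0]+.017)<.007)&(l[:,1]>-.11)&(l[:,1]<.06)&(l[:,2]>.13)&(l[:,2]<.2)]
    f=np.polyfit(k[:,1],k[:,2],1); print(n,len(k),'keeper slope',f.round(4),'y',k[:,1].min().round(3),k[:,1].max().round(3),'z',np.percentile(k[:,2],[5,50,95]).round(4))
    b=l[(abs(l[:,1])<.06)&(abs(l[:,0])<.02)&(l[:,2]>.165)&(l[:,2]<.2)]
    print('bar',len(b),np.percentile(b,[1,50,99],axis=0).round(4).tolist(),'slope',np.polyfit(b[:,1],b[:,2],1)[0].round(4))
cv2.imwrite('pics/j.png',np.hstack(im))
```

```text
[ 0.29405323 -0.59360582  0.30803469] [-0.13968569  1.04768795 -0.56038417]
side 169 keeper slope [-0.0013  0.1426] y -0.101 0.059 z [0.1356 0.1438 0.1485]
bar 163 [[-0.0087, -0.0468, 0.1658], [-0.0027, 0.0071, 0.1752], [0.0107, 0.0514, 0.1806]] slope -0.017
top 198 keeper slope [0.008  0.1455] y -0.101 0.058 z [0.138  0.1458 0.1496]
bar 187 [[-0.0079, -0.0482, 0.1663], [-0.0012, 0.0, 0.1767], [0.0059, 0.0468, 0.1815]] slope -0.0067
```

View pics/j.png

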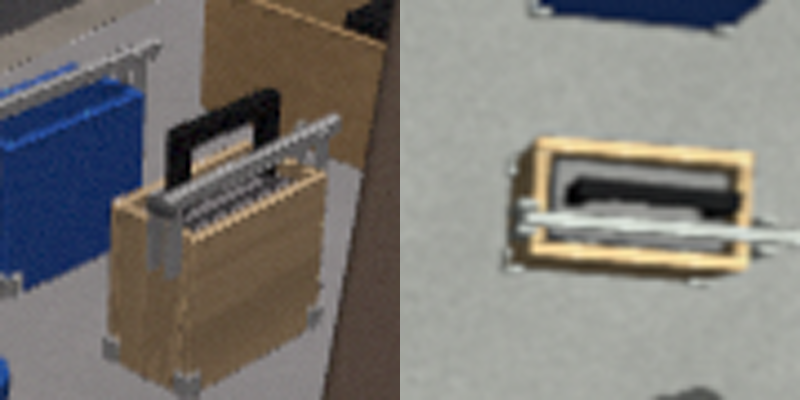

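Side view: the bar lies level from its hinge (165,200) into the catch (325,130), with the handle upright behind it. The top view agrees. The slope is 0.01 or less and the bar's height is 0.14 m, so it is home. Handing in.

```bash
python3 -c "
from plant import ctrl
print(ctrl.close_job())"
```

```text
the job is handed in; nothing more can be done
None
```

The job is done and handed in at about 21 s of the 72 s allowed. No verdict was reported, so what follows is from my own checks.

- **Meter:** I lifted it 28 mm off the prongs, drew it out past the tips and lowered it into the plywood case in 1 mm steps. The case's floor was at about 16 mm. The highest contact force I read was about 33 N, against the 45 N limit. I eased off to about 12 N, held it there, and only then let go.
- **Keeper:** I swung it over with the closed fingers and pressed it until it stopped, with the fingertips at 146 mm, which is the top of the bar when closed. The last reading was 11 N. I then pressed 1 mm further without reading the force and withdrew.
- **Last checks:**
  - The keeper's slope was −0.001 rad from the side camera and +0.008 rad from the top, with the bar centred in the catch.
  - The meter's handle was upright and within about 3 mm of the case's centre.
  - The wrist force was back to zero.
  - I kept the arm's path clear of the jar, screwdriver and red tool box, but did not re-measure their positions at the end.
- **Disagreement:** the two cameras differed by 2–5 mm in absolute position. I therefore aligned the meter to the case using offsets measured within one camera at a time.

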